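Close the instrument case

TASK

Close up the open instrument case: with the fingers first fold the upright metal flap down flat over the two syringes, and only then swing the hinged cover over it and push it fully shut. Push only: do not lift, tip or shove the case, leave its contents inside, and leave the things beside it where they are.

Things in the scene. Friction and masses are not known exactly. Their poses are not given: they have to be found in the camera images.
- case: open grey painted case, loose on the worktop, 190 (x) x 250 (y) x 75 mm high, walls and floor 5 mm, 2 to 3 kg. Origin: centre of its underside; z up, x from its front to the cover's hinge side (roughly away from the robot), y to its left. A 4 mm partition, 60 mm high, runs along x at y = 0; the flap closes the left half only; the right half is empty.
- flap (a joint): angle (rad) of the flat aluminium flap hinged inside the case's left wall: 0 = folded down flat (stop), upper face 64 mm above the case's underside, 11 mm below the rim; 1.57 = upright; stop at 1.85, leaning outward (left). Fold it by pushing its left, outer face to the right (-y of the case), then down. Stiff hinge: it stays where it is left; 1 to 2 N at its edge moves it.
- flap_hinge (a point): middle of the flap's hinge line, which runs along the case's x: at x -15, y +112, z +62.5 mm in the case's frame; axes as the case.
- flap_edge (a point): middle of the flap's free edge, 107 mm from flap_hinge. The flap is 140 mm long along the hinge and 3.5 mm thick, with a lip 9 mm wide along this edge; the point lies in the middle of its thickness and moves with it.
- lid (a joint): angle (rad) of the grey painted cover hinged along the far (+x) top edge of the case: 0 = shut flat on the case (stop), 1.57 = upright, stop at 1.9, leaning back away from the robot. Close it by pushing its back, outer face towards the case's front, then down. Stiff hinge: it stays where it is left; about 3 N near its front edge moves it.
- lid_hinge (a point): middle of the cover's hinge line, which runs along the case's y: at x +101, y 0, z +78 mm in the case's frame; axes as the case. The cover's outer face lies 8.5 mm outside the plane through hinge line and lid_edge (6 mm near the border).
- lid_edge (a point): middle of the cover's front edge, 201 mm from lid_hinge; moves with the cover. The cover is 254 mm wide along the hinge; a finger lip 70 mm wide sticks out another 12 mm beyond this point.
- syringe_left: syringe, 128 mm long, 30 mm wide, 20 mm high, lying along the case's x in its left half, next to the left wall, under where the flap comes down. Origin: underside of its middle.
- syringe_right: syringe, 118 mm long, 30 mm wide, 20 mm high, lying along the case's x in its left half, next to the partition. Origin: underside of its middle.
- side_tube: thin green-capped tube, 118 mm long, 20 mm thick, lying on the worktop to the right of the case (bystander). Origin: underside of its middle.
- timer: small white bench timer, 66 x 66 x 20 mm, on the worktop to the left of the case (bystander). Origin: centre of its underside.
- petri: round dish, 90 mm across, 12 mm high, on the worktop to the right of the case, farther back than the thin tube (bystander). Origin: centre of its underside.
There are look-alikes about, which are no part of the job. Leave any black or purple look-alike of the syringe_right alone.

How it is judged:
By the outcome, as a careful person would: the job done as asked, in the order asked, and still so for the second after the job is handed in, with the robot touching nothing.
It also fails if it takes over 51 s, if anything falls off the work surface, if the arm or the gripper's body presses on something with over 40 N, if the wrist force passes 120 N, or if a joint passes its speed limit or range.

ROBOT

A 6-joint arm with a two-finger parallel gripper is mounted at the origin on a cart in front of the work surface, level with it; the furniture and walls round the work are solid. World frame = base frame: x ahead of the robot, y to its left, z up, the work surface at z = 0. Lengths are in m, angles in rad, forces in N, time in s.
With the tool pointing down it reaches from about 0.35 to 0.775 m from the base axis. Payload 7.3 kg.
Tool frame: the origin (TCP) lies on the centre line of the jaws, within the pads' length; the fingertips stand 14 mm ahead of it and the grasp point (between the pads) lies 5 mm behind it; z points along the fingers, y is the direction in which the jaws open and shut (so a half turn about z gives the same grasp; the last joint's range is limited). The gripper opens to 92 mm and grips with 3 to 60 N. Pads are 19 mm wide; open, the fingers measure 130 mm over their backs; the gripper's body (75 mm by 190 mm) begins 47 mm behind the grasp point.
Start: joints at [1.188, 0.342, 1.524, -0, 1.275, -0.146], TCP at [0.123, 0.51, 0.241] pointing down, gripper open.
Joint ranges: [-2.53, 2.53], [-0.77, 2.02], [0.04, 2.7], [-1, 4.14], [0.28, 2.66], [-3.11, 3.11]. Speed limits (rad/s): [2.57, 2.57, 3.14, 3.14, 3.14, 3.14].

INTERFACE

Orientations are given as [roll, pitch, yaw] about the fixed x, y, z axes, in that order (R = Rz(yaw) Ry(pitch) Rx(roll)).
In Python, from cell import telemetry, cams, robot gives the robot as it stands.
- The arm moves only by the tool servo_tool, never from a script. Its argument "targets" is text: rows parted by semicolons, each of 4 numbers parted by spaces: the shift along the tool's x, y, z in mm, then the turn about the tool's z in rad. In form: x y z yaw; .... A call has 1 to 20 rows; each row shifts and turns the pose as measured when the row begins, along the tool's axes as they then stand; what a row does not reach is not made up. A row lasts 1/8 s, in which the tool goes at most 62.5 mm and 10.7 degrees, less where a joint would pass 70% of its speed; a pose out of reach is approached as far as the arm can. A call with a gripper value outside its range is refused whole. "hand" is the opening, from 0 (shut) to 1 (fully open), set as the call begins (left out, the last holds). The fingers move at their own pace and stop on an object; "squeeze" is the grip in N (left out, the last holds). Time passes only in rows, so rows that do not move let the fingers close. It gives the time, the measured TCP pose, the force and the opening at its end, in the units of the state.
- telemetry.observe(): the state, without advancing time (a new reading comes with each control period).
- cams.read_camera(name): name is "scene" or "top" or "wrist"; returns a dict with "color" (420x560x3 uint8, red, green, blue), "K" (3x3 intrinsics, pixels), "R" (3x3) and "t" (3): a world point X has camera coordinates R X + t. Camera axes: x right, y down, z forward; pixel columns grow to the right and rows downward; lengths in m; the calibration is good to about 2 mm. A picture is of the moment at which its call begins. There is no depth.
- robot.hand_in(): hands the job in, once; it reports no verdict.
Trained networks look in a picture, given as the dict that the camera call returned (one of the last four; its "shot" number tells which), for a name from the list of things; names that differ only in an ending like _2 or _b are one class to them, and where a whole thing is asked for, a point or a joint stands for the part that bears it (a point fixed in the world has none). Each returns a list of dicts, best first, with "score" (0 to 1); they miss things now and then, are a little off and sometimes report something else, mostly with a low value. They report only what shows in the picture. A call takes as long as a camera call. They do not tell look-alikes from the thing itself.
- cams.cut_out(picture, query): "region" (420x560 bool, what is visible of it) and "extent" ([centre column, centre row, width, height] in pixels, round what is visible of it).
The state is a dict: "time": time; "qpos": joint angles; "qvel": joint speeds; "joint_efforts": joint torques, N m; "tool_pos": TCP position; "tool_rot": TCP orientation; "contact_force": force on the tool from outside, world axes, zero at the start; "torque": the same for the moment, N m; "opening": finger opening in m.
Only numpy, scipy, OpenCV 4.12 (cv2) and the standard library are available. Lean on these libraries where they do the work, as an engineer would, in place of code of your own. Each camera call takes 0.05 s, during which the arm holds its last target.

## Working session

There is one attempt and no reset: what is moved stays moved. The work goes in short steps, Python scripts to look and compute and a tool call to move; the robot and the scene stay as the last step left them, time stands still between calls to the robot, and variables do not carry over. Pictures are saved under pics/ and viewed, and the job is handed in when it is done.

Besides the shell and the picture viewer there is one more tool, called after ">>>" as name(argument=value, ...), one argument or row to a line, values as JSON. servo_tool: Moves the arm, as the interface text tells. Its arguments: {"type":"object","properties":{"targets":{"type":"string"},"hand":{"type":"number"},"squeeze":{"type":"number"}},"required":["targets"]}

```bash
ls; mkdir -p pics
python3 - <<'E'
from cell import telemetry, cams, robot
import cv2
s=telemetry.observe();print(s)
for n in("scene","top","wrist"):
    p=cams.read_camera(n);cv2.imwrite(f"pics/a_{n}.png",p["color"][:,:,::-1]);print(n,p["shot"],p["K"].tolist(),p["R"].tolist(),p["t"].tolist())
    import pickle;pickle.dump(p,open(f"pics/a_{n}.pkl","wb"))
E
```

```text
pics
{'time': 0.0, 'qpos': array([ 1.18800407e+00,  3.42758039e-01,  1.52501220e+00,  2.33560750e-05,
        1.27539828e+00, -1.45985316e-01]), 'qvel': array([ 1.54753618e-03, -6.85830960e-04, -1.33998094e-03,  2.29412663e-03,
       -7.64218196e-04,  7.41541862e-05]), 'joint_efforts': array([-2.60759180e-04, -4.31247175e+01, -2.44218546e+01,  7.16391834e-02,
        5.61482913e-02, -1.25706447e-04]), 'tool_pos': array([0.12298481, 0.50999854, 0.2400283 ]), 'tool_rot': array([-3.14003680e+00, -2.51332629e-04,  2.90477871e+00]), 'contact_force': array([ 0.19773463, -0.48183946,  0.58283432]), 'torque': array([-0.04784786, -0.04679427,  0.03604053]), 'opening': 0.09186287170276909}
scene 1 [[506.76003163216126, 0.0, 275.6779183289736], [0.0, 506.76003163216126, 205.14779488365625], [0.0, 0.0, 1.0]] [[0.44532662148410274, -0.8952660564389036, 0.01352362325298072], [-0.6943361022134553, -0.354836809094849, -0.6260896230368396], [0.5653154671159998, 0.26942443671597327, -0.7796338214442082]] [-0.28320199947665264, 0.41402424822139555, 1.0175169563291822]
top 2 [[502.66423050147154, 0.0, 284.95854553273824], [0.0, 502.66423050147154, 206.42943668254395], [0.0, 0.0, 1.0]] [[-0.028039525306880555, -0.9992546287928746, -0.02653246796999629], [-0.9820843412027989, 0.03248636403151943, -0.18562053473760892], [0.18634412194869224, 0.02085240964554631, -0.9822632260382881]] [0.004067929247630816, 0.5559402176970756, 1.4130907119439031]
wrist 3 [[331.56923783647784, 0.0, 277.3173486588576], [0.0, 331.56923783647784, 208.272828679522], [0.0, 0.0, 1.0]] [[0.2345776903672499, 0.9720960957144248, -0.0015773010939726753], [0.9254626567775236, -0.2228273982794516, 0.3063769271441646], [0.2974763487947516, -0.07332892521225931, -0.9519089718218652]] [-0.5235656605352021, -0.037937883525807195, 0.3923534864841189]
```

View pics/a_scene.png

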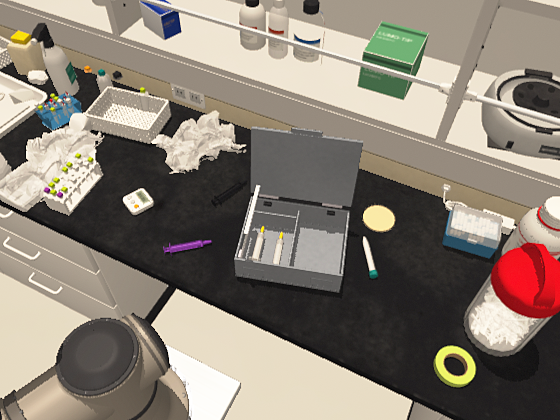

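View pics/a_top.png

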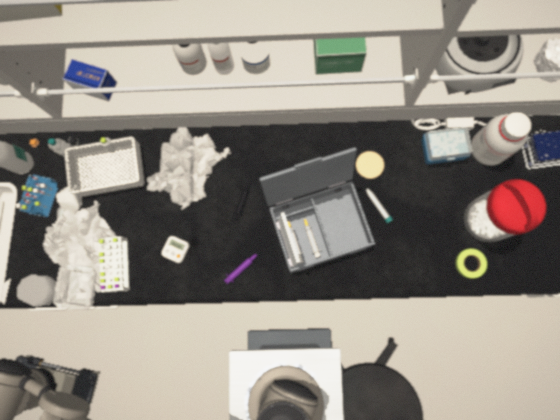

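View pics/a_wrist.png

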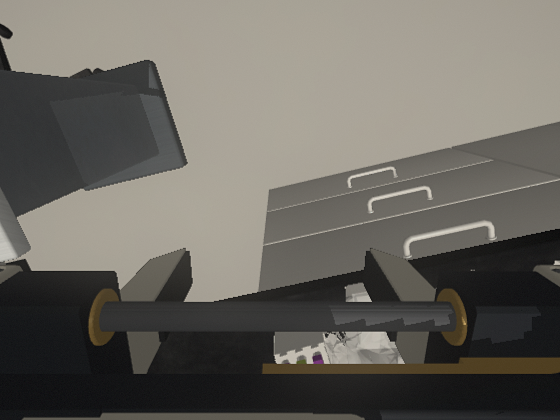

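View crops.

The case stands at about (295,235) in scene and (320,210) in top, with the cover up and the flap near upright. I'll enlarge both.

Run:
```python
import pickle,cv2
for n,(x,y,w,h),f in(("scene",(205,110,175,190),3.1),("top",(225,135,180,150),4)):
    p=pickle.load(open(f"pics/a_{n}.pkl","rb"))["color"][:,:,::-1]
    c=cv2.resize(p[y:y+h,x:x+w],None,fx=f,fy=f,interpolation=cv2.INTER_CUBIC)
    for k in range(0,w,20): cv2.putText(c,str(x+k),(int(k*f),8),0,.3,(0,0,255));cv2.line(c,(int(k*f),10),(int(k*f),14),(0,0,255))
    for k in range(0,h,20): cv2.putText(c,str(y+k),(0,int(k*f)+4),0,.3,(0,0,255))
    cv2.imwrite(f"pics/b_{n}.png",c)
```

```text
(no output)
```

View pics/b_scene.png

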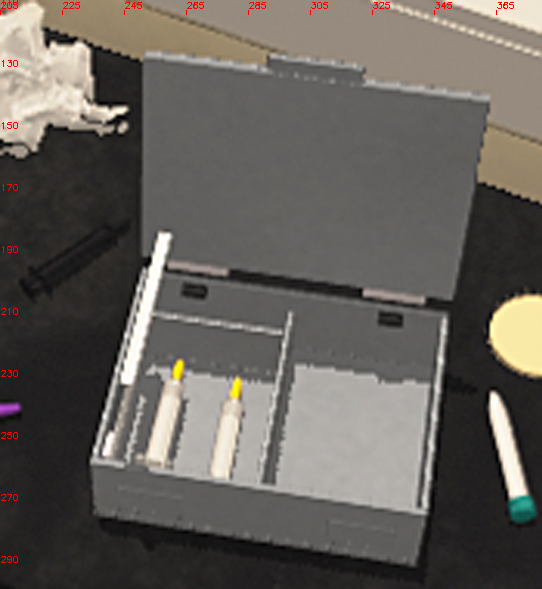

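View pics/b_top.png

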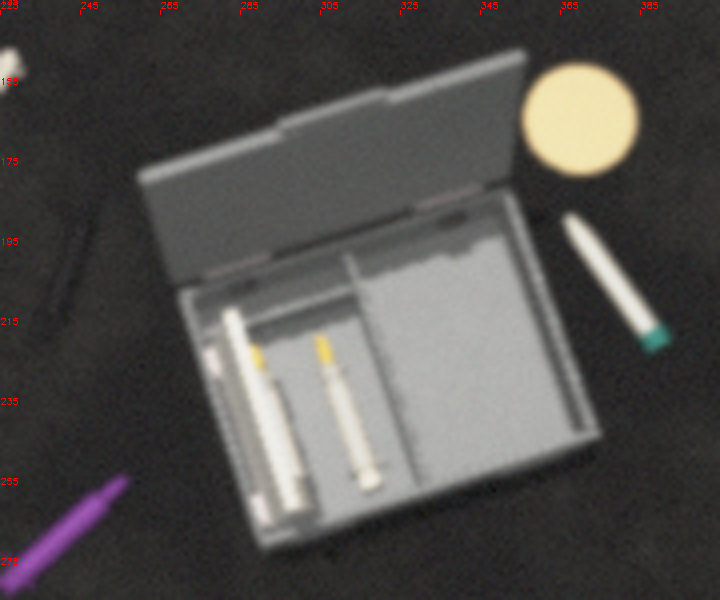

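```bash
cat > h.py <<'E'
import numpy as np,pickle
from scipy.optimize import least_squares
def proj(p,X):
    c=X@p["R"].T+p["t"]; q=c@p["K"].T; return q[:,:2]/q[:,2:]
def c2w(P,X):
    x,y,th=P[:3];c,s=np.cos(th),np.sin(th);X=np.asarray(X,float)
    return np.stack([x+c*X[:,0]-s*X[:,1],y+s*X[:,0]+c*X[:,1],X[:,2]],1)
def flap(a,xs=(-.085,.055),r=.107): return [[x,.112-r*np.cos(a),.0625+r*np.sin(a)] for x in xs]
def lid(a,ys=(.127,-.127),r=.201): return [[.101-r*np.cos(a),y,.078+r*np.sin(a)] for y in ys]
E
python3 - <<'E'
from h import *
S=pickle.load(open("pics/a_scene.pkl","rb"));T=pickle.load(open("pics/a_top.pkl","rb"))
fl=[-.095,.125,.075];fr=[-.095,-.125,.075];br=[.095,-.125,.075];bl=[.095,.125,.075]
sc=[fl,fr,br,[-.095,-.125,0]]; su=[(235.6,259),(343.1,275.8),(348.9,212.3),(339.8,292.3)]
tc=[fl,fr,br,bl]; tu=[(290.5,272),(375,243.8),(352.5,183),(270.5,208)]
suA=su+[(252.1,127.1),(362.4,141.6),(246,233.5),(258.2,185.5)]
tuA=tu+[(260,179.3),(356.3,148.5),(298,262.5),(283,213)]
def f(P):
    a=proj(S,c2w(P,sc+lid(P[3])+flap(P[4])))-suA
    b=proj(T,c2w(P,tc+lid(P[3])+flap(P[4])))-tuA
    return np.concatenate([a,b]).ravel()
r=least_squares(f,[.6,-.05,.3,1.7,1.5],loss="soft_l1");print(r.x);print(f(r.x).reshape(-1,2).round(1))
P=r.x;np.save("P.npy",P)
print("corners",c2w(P,tc).round(3));print("lid",c2w(P,lid(P[3])+lid(P[3],(0,),.213)).round(3));print("flap",c2w(P,flap(P[4])).round(3))
E
```

```text
[ 0.49137006 -0.11850241  0.28887542  1.73084114  1.42285167]
[[-2.2 -0. ]
 [-0.6  0.2]
 [ 0.5 -1.9]
 [-1.   0.2]
 [-1.6 -1. ]
 [ 1.  -0.9]
 [-0.8  0. ]
 [-0.3 -0.3]
 [ 0.7 -0.2]
 [ 0.6  0. ]
 [ 0.3 -1.5]
 [-0.   0.5]
 [ 0.6  0.5]
 [ 0.7 -0.1]
 [ 2.   0.2]
 [ 0.4 -0.2]]
corners [[ 0.365 -0.026  0.075]
 [ 0.436 -0.265  0.075]
 [ 0.618 -0.211  0.075]
 [ 0.547  0.028  0.075]]
lid [[ 0.583  0.041  0.276]
 [ 0.655 -0.202  0.276]
 [ 0.621 -0.08   0.288]]
flap [[ 0.382 -0.05   0.168]
 [ 0.517 -0.011  0.168]]
```

Run:
```python
from h import *
import cv2
S=pickle.load(open("pics/a_scene.pkl","rb"));T=pickle.load(open("pics/a_top.pkl","rb"))
def ray(p,u,v,z):
    d=p["R"].T@np.linalg.inv(p["K"])@[u,v,1];o=-p["R"].T@p["t"];return (o+d*(z-o[2])/d[2]).round(3)
print("counter back",ray(T,300,123,0),ray(T,300,112,.0),ray(S,235,118,0))
Pm=lambda p:p["K"]@np.c_[p["R"],p["t"]]
def tri(s,t):
    X=cv2.triangulatePoints(Pm(S),Pm(T),np.array(s,float).reshape(2,1),np.array(t,float).reshape(2,1));return (X[:3]/X[3]).ravel().round(3)
print("bracket",tri((447,88),(415,76)))
for z in(.3,.4,.5,.6): print(z,"rod",ray(T,300,83,z),ray(T,300,102,z),ray(T,300,30,z))
```

```text
counter back [ 0.829 -0.066  0.   ] [ 0.865 -0.067 -0.   ] [0.857 0.251 0.   ]
bracket [ 0.798 -0.332  0.369]
0.3 rod [ 0.825 -0.065  0.3  ] [ 0.774 -0.063  0.3  ] [ 0.971 -0.07   0.3  ]
0.4 rod [ 0.779 -0.063  0.4  ] [ 0.733 -0.062  0.4  ] [ 0.913 -0.068  0.4  ]
0.5 rod [ 0.734 -0.061  0.5  ] [ 0.692 -0.06   0.5  ] [ 0.855 -0.066  0.5  ]
0.6 rod [ 0.688 -0.06   0.6  ] [ 0.65  -0.058  0.6  ] [ 0.798 -0.063  0.6  ]
```

Run:
```python
import pickle,cv2
for n in("scene","top"):
    p=pickle.load(open(f"pics/a_{n}.pkl","rb"))["color"][:,:,::-1]
    cv2.imwrite(f"pics/c_{n}.png",cv2.resize(p[:200,200:500] if n=="scene" else p[:190,200:500],None,fx=2.6,fy=2.6,interpolation=2))
```

```text
(no output)
```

View pics/c_scene.png

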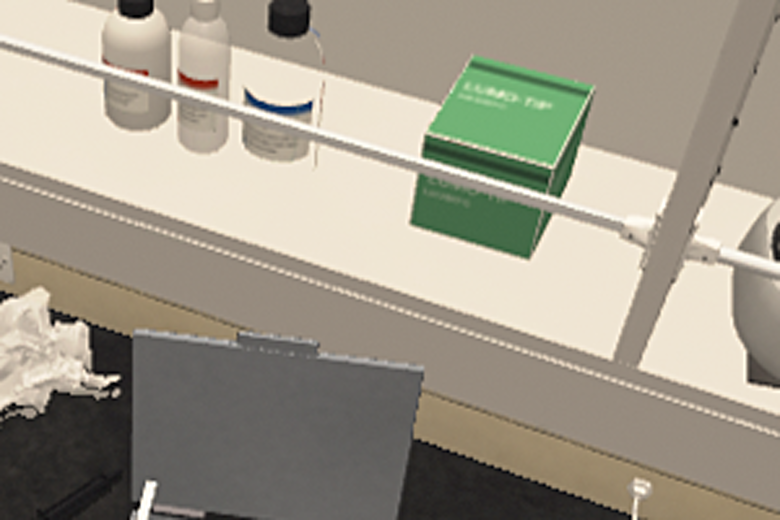

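View pics/c_top.png

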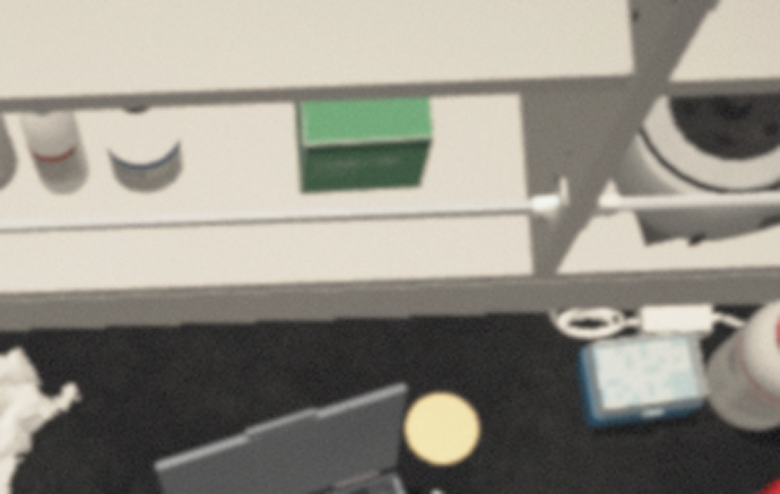

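Fit: case at (0.491,-0.119), yaw 0.289, lid at 1.73, flap at 1.42, residuals about 1 px. I'll turn the tool so that tool x = -case x and tool y = case y, and shut the fingers.

>>> servo_tool(
  targets="0 0 0 -0.175; 0 0 0 -0.175; 0 0 0 -0.175; 0 0 0 0",
  hand=0,
  squeeze=30,
)

```text
time: 0.65
tool_pos: [0.1227, 0.5094, 0.2389]
tool_rot: [-3.138, -0.003, -2.839]
contact_force: [0.1, -0.1, 0.1]
opening: 0.0563
```

```bash
cat >> h.py <<'E'
def state():
    from cell import telemetry
    from scipy.spatial.transform import Rotation as Ro
    s=telemetry.observe();P=np.load("P.npy");c,sn=np.cos(P[2]),np.sin(P[2])
    d=s["tool_pos"][:2]-P[:2];R=Ro.from_euler("xyz",s["tool_rot"]).as_matrix()
    cc=np.array([c*d[0]+sn*d[1],-sn*d[0]+c*d[1],s["tool_pos"][2]-.014])
    print("t",round(s["time"],2),"tip in case mm",(cc*1e3).round(1),"yaw err",round((s["tool_rot"][2]-(P[2]+np.pi)+np.pi)%(2*np.pi)-np.pi,3),"F",s["contact_force"].round(1),"open",round(s["opening"],4),"rot",s["tool_rot"].round(3))
    return s,R,cc,P
def go(target):
    s,R,cc,P=state();d=np.array(target)/1e3-cc
    w=np.array([np.cos(P[2])*d[0]-np.sin(P[2])*d[1],np.sin(P[2])*d[0]+np.cos(P[2])*d[1],d[2]])
    print("tool shift mm",(R.T@w*1e3).round(1))
E
python3 -c "
from h import *
go((-15,150,226));go((-15,150,141))"
```

```text
t 0.65 tip in case mm [-174.5  706.9  224.9] yaw err 0.014 F [ 0.1 -0.1  0.1] open 0.0563 rot [-3.138e+00 -3.000e-03 -2.839e+00]
tool shift mm [-1.519e+02 -5.590e+02  3.000e-01]
t 0.65 tip in case mm [-174.5  706.9  224.9] yaw err 0.014 F [ 0.1 -0.1  0.1] open 0.0563 rot [-3.138e+00 -3.000e-03 -2.839e+00]
tool shift mm [-152.1 -558.8   85.3]
```

>>> servo_tool(
  targets="-13 -40 0 0; -13 -48 0 0; -13 -48 0 0; -13 -48 0 0; -13 -48 0 0; -13 -48 0 0; -13 -48 0 0; -13 -48 0 0; -13 -48 0 0; -13 -48 0 0; -13 -30 0 0; 0 -10 0 0; 0 0 0 0",
)

```text
time: 2.28
tool_pos: [0.4099, 0.0438, 0.2398]
tool_rot: [-3.139, 0.001, -2.892]
contact_force: [-0.7, 0.1, -0.8]
opening: 0.0006
```

```bash
python3 -c "
from h import *
go((-15,150,141))"
```

```text
t 2.27 tip in case mm [-31.9 178.8 225.8] yaw err -0.039 F [-0.7  0.1 -0.8] open 0.0006 rot [-3.139e+00  1.000e-03 -2.892e+00]
tool shift mm [-17.9 -27.9  84.9]
```

>>> servo_tool(
  targets="-10 -10 20 -0.02; -8 -10 22 -0.02; 0 -5 22 0; 0 0 18 0; 0 0 3 0; 0 0 0 0",
)

```text
time: 3.02
tool_pos: [0.4315, 0.0304, 0.154]
tool_rot: [-3.141, 0.002, -2.85]
contact_force: [0.1, -0.8, -0.2]
opening: 0.0003
```

Run:
```python
from h import *
go((-15,150,141))
from cell import cams
import cv2
p=cams.read_camera("scene")["color"][:,:,::-1]
q=cams.read_camera("top")["color"][:,:,::-1]
cv2.imwrite("pics/d.png",np.hstack([cv2.resize(p[100:300,200:400],None,fx=2,fy=2),cv2.resize(q[130:280,220:400],(400,400))]))
```

```text
t 3.02 tip in case mm [-14.9 159.8 140. ] yaw err 0.003 F [ 0.1 -0.8 -0.2] open 0.0003 rot [-3.141e+00  2.000e-03 -2.850e+00]
tool shift mm [ 0.1 -9.8 -1. ]
```

View pics/d.png

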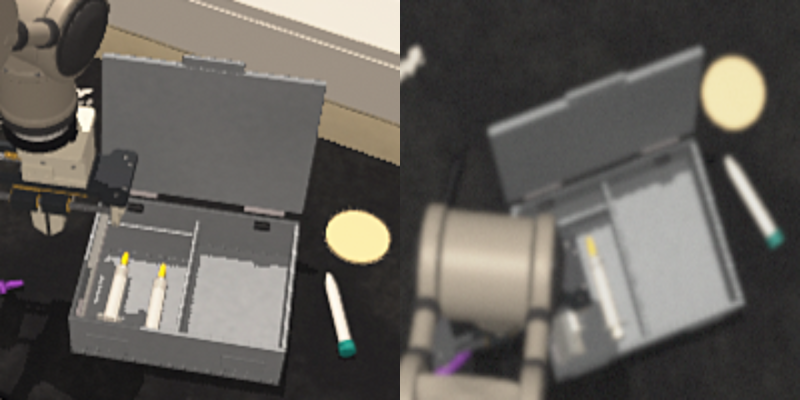

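Run:
```python
from h import *
from cell import cams
import cv2
p=cams.read_camera("scene")
c=cv2.resize(p["color"][150:290,190:350,::-1],None,fx=4.5,fy=4.2,interpolation=2)
cv2.imwrite("pics/d2.png",c)
```

```text
(no output)
```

View pics/d2.png

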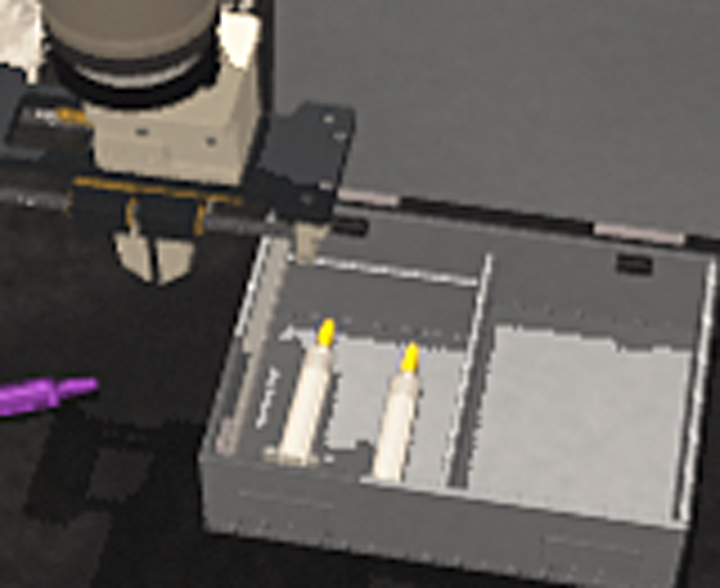

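Run:
```python
import numpy as np
def tab(h,r,t,off,aa,z0,start):
    p=np.array(start,float)
    for a in aa:
        q=np.array([h-r*np.cos(a)+t*np.sin(a)+off, z0+r*np.sin(a)+t*np.cos(a)])
        print(round(a,2),q.round(0),"d",(q-p).round(1));p=q
tab(112,82,1.75,12,np.linspace(1.42,0,15),62.5,(160,140))
```

```text
1.42 [113. 144.] d [-46.6   3.8]
1.32 [105. 142.] d [-8.2 -1.5]
1.22 [ 97. 140.] d [-8.  -2.3]
1.12 [ 90. 137.] d [-7.7 -3.1]
1.01 [ 82. 133.] d [-7.4 -3.9]
0.91 [ 75. 128.] d [-6.9 -4.6]
0.81 [ 69. 123.] d [-6.4 -5.3]
0.71 [ 63. 117.] d [-5.9 -5.9]
0.61 [ 58. 111.] d [-5.2 -6.5]
0.51 [ 53. 104.] d [-4.6 -7. ]
0.41 [49. 96.] d [-3.8 -7.4]
0.3 [46. 89.] d [-3.1 -7.7]
0.2 [44. 81.] d [-2.3 -8. ]
0.1 [43. 73.] d [-1.4 -8.2]
0.0 [42. 64.] d [-0.6 -8.3]
```

>>> servo_tool(
  targets="0 -12 0 0; 0 -12 0 0; 0 -12 -1 0; 0 -11 0 0; 0 -9 1 0; 0 -9 2 0; 0 -9 3 0; 0 -8 4 0; 0 -8 5 0; 0 0 0 0",
)

```text
time: 4.42
tool_pos: [0.4599, -0.063, 0.1398]
tool_rot: [-3.14, 0.004, -2.852]
contact_force: [-0.6, -0.6, 0.5]
opening: 0.0005
```

Run:
```python
from h import *
go((-15,69,123))
from cell import cams
import cv2
p=cams.read_camera("scene")
c=cv2.resize(p["color"][130:290,190:350,::-1],None,fx=3.7,fy=3.7,interpolation=2)
cv2.imwrite("pics/e.png",c)
```

```text
t 4.42 tip in case mm [-14.4  62.2 125.8] yaw err 0.001 F [-0.6 -0.6  0.5] open 0.0005 rot [-3.14   0.004 -2.852]
tool shift mm [0.6 6.8 2.8]
```

View pics/e.png

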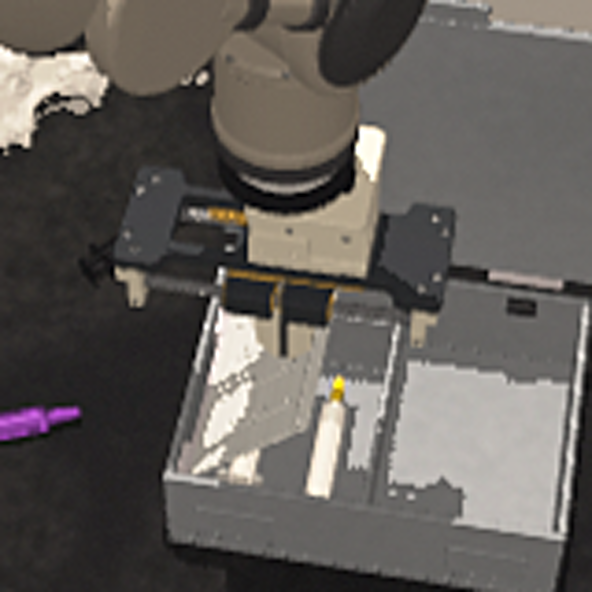

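The flap is folding, with its free edge at crop (310,400). I'll continue along the arc.

>>> servo_tool(
  targets="0 -4 8 0; 0 -5 8 0; 0 -4 9 0; 0 -3 9 0; 0 -2 9 0; 0 -1 9 0; 0 0 8 0; 0 0 4 0; 0 0 0 0",
)

```text
time: 5.6
tool_pos: [0.4668, -0.0822, 0.0788]
tool_rot: [-3.137, 0.008, -2.85]
contact_force: [-0.3, 0.4, 0.1]
opening: 0.0007
```

Run:
```python
from h import *
go((-15,42,62))
```

```text
t 5.6 tip in case mm [-13.2  41.8  64.8] yaw err 0.003 F [-0.3  0.4  0.1] open 0.0007 rot [-3.137  0.008 -2.85 ]
tool shift mm [1.8 0.2 2.8]
```

Press down a little more until contact is felt at the stop.

>>> servo_tool(
  targets="0 0 2 0; 0 0 2 0; 0 0 2 0; 0 0 2 0",
)

```text
time: 6.1
tool_pos: [0.4673, -0.0822, 0.078]
tool_rot: [-3.132, 0.012, -2.848]
contact_force: [-8.0, 1.1, 28.1]
opening: 0.0002
```

Run:
```python
from h import *
go((-15,42,62))
```

```text
t 6.1 tip in case mm [-12.7  41.6  64. ] yaw err 0.005 F [-8.   1.1 28.1] open 0.0002 rot [-3.132  0.012 -2.848]
tool shift mm [2.3 0.4 2. ]
```

Stop reached at tip z = 64 mm with 28 N. I'll raise the arm and check.

>>> servo_tool(
  targets="0 0 -15 0; 0 0 -50 0; 0 0 -50 0; 0 0 -50 0; 0 0 -50 0; 0 0 -50 0; 0 0 -20 0; 0 0 0 0",
)

```text
time: 7.1
tool_pos: [0.4629, -0.0796, 0.3689]
tool_rot: [-3.135, 0.01, -2.847]
contact_force: [-0.4, 0.5, -0.7]
opening: 0.0006
```

Run:
```python
from h import *
go((160,0,330))
from cell import cams
import cv2
p=cams.read_camera("scene");q=cams.read_camera("top")
pickle.dump((p,q),open("pics/f.pkl","wb"))
c=cv2.resize(p["color"][110:300,200:380,::-1],(400,422),interpolation=2);d=cv2.resize(q["color"][130:290,220:400,::-1],(400,422),interpolation=2)
cv2.imwrite("pics/f.png",np.hstack([c,d]))
```

```text
t 7.1 tip in case mm [-16.2  45.4 354.9] yaw err 0.006 F [-0.4  0.5 -0.7] open 0.0006 rot [-3.135  0.01  -2.847]
tool shift mm [-175.7  -46.2   27. ]
```

View pics/f.png

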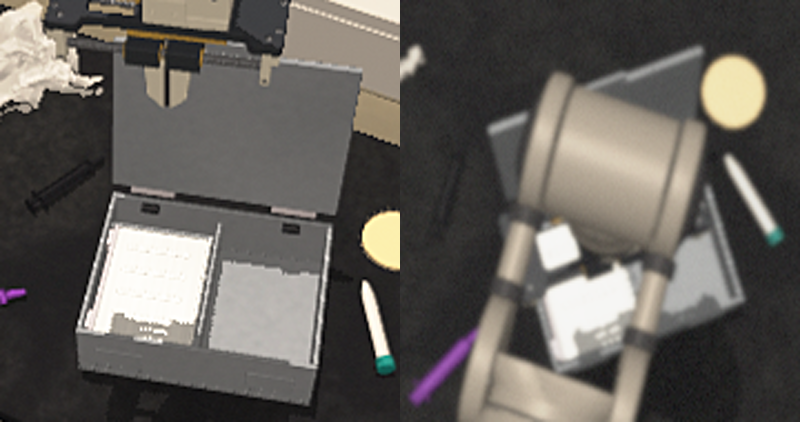

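The flap lies flat (white, at crop (160,280)) and the case has not moved. Next I'll go over the cover and down behind it.

>>> servo_tool(
  targets="-30 -10 0 0; -40 -10 0 0; -40 -10 0 0; -40 -10 0 0; -30 -5 0 0; -12 0 0 0; 0 0 0 0",
)

```text
time: 8.07
tool_pos: [0.6628, -0.0658, 0.3509]
tool_rot: [3.134, -0.014, -2.848]
contact_force: [-1.2, 0.1, 0.1]
opening: 0.0002
```

Run:
```python
from h import *
go((175,0,245))
from cell import cams
import cv2
p=cams.read_camera("scene");q=cams.read_camera("top")
c=cv2.resize(p["color"][50:300,200:380,::-1],(400,555),interpolation=2);d=cv2.resize(q["color"][60:290,220:400,::-1],(400,555),interpolation=2)
cv2.imwrite("pics/g.png",np.hstack([c,d]))
```

```text
t 8.07 tip in case mm [179.3   1.6 336.9] yaw err 0.005 F [-1.2  0.1  0.1] open 0.0002 rot [ 3.134 -0.014 -2.848]
tool shift mm [ 3.1 -2.3 91.9]
```

View pics/g.png

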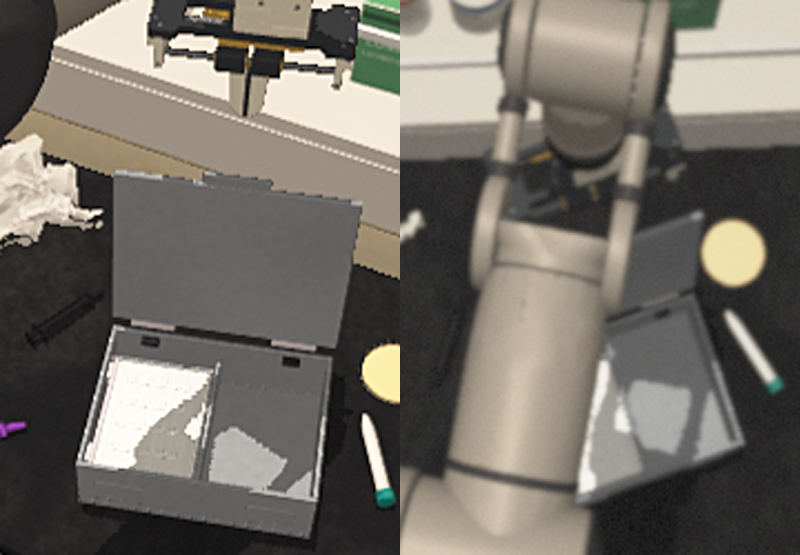

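>>> servo_tool(
  targets="0 0 25 0; 0 0 30 0; 0 0 25 0; 2 -1 8 0; 0 0 0 0",
)

```text
time: 8.8
tool_pos: [0.6561, -0.0688, 0.264]
tool_rot: [3.136, -0.011, -2.85]
contact_force: [-0.9, 0.2, -0.6]
opening: 0.0004
```

Run:
```python
from h import *
go((155,0,245))
from cell import cams
import cv2
p=cams.read_camera("scene")
c=cv2.resize(p["color"][60:300,200:380,::-1],(440,586),interpolation=2)
cv2.imwrite("pics/i.png",c)
def tab(h,r,t,off,aa,z0,start):
    p=np.array(start,float)
    for a in aa:
        q=np.array([h-r*np.cos(a)+t*np.sin(a)+off, z0+r*np.sin(a)+t*np.cos(a)])
        print(round(a,2),q.round(0),"d",(q-p).round(1));p=q
tab(101,178,8.5,7,np.linspace(1.57,0,20),78,(150,245))
```

```text
t 8.8 tip in case mm [172.1   0.7 250. ] yaw err 0.003 F [-0.9  0.2 -0.6] open 0.0004 rot [ 3.136 -0.011 -2.85 ]
tool shift mm [17.  -0.7  5.2]
1.57 [116. 256.] d [-33.6  11. ]
1.49 [102. 256.] d [-14.7   0.1]
1.4 [ 87. 255.] d [-14.7  -1.1]
1.32 [ 72. 253.] d [-14.5  -2.3]
1.24 [ 58. 249.] d [-14.3  -3.5]
1.16 [ 44. 244.] d [-14.   -4.7]
1.07 [ 31. 239.] d [-13.5  -5.8]
0.99 [ 18. 232.] d [-13.   -6.9]
0.91 [  5. 224.] d [-12.4  -8. ]
0.83 [ -6. 215.] d [-11.7  -9. ]
0.74 [-17. 205.] d [-10.9  -9.9]
0.66 [-27. 194.] d [-10.  -10.8]
0.58 [-36. 182.] d [ -9.1 -11.6]
0.5 [-45. 170.] d [ -8.1 -12.3]
0.41 [-52. 157.] d [ -7.1 -12.9]
0.33 [-58. 144.] d [ -6.  -13.4]
0.25 [-62. 130.] d [ -4.9 -13.9]
0.17 [-66. 116.] d [ -3.7 -14.2]
0.08 [-69. 101.] d [ -2.5 -14.5]
0.0 [-70.  86.] d [ -1.3 -14.7]
```

View pics/i.png

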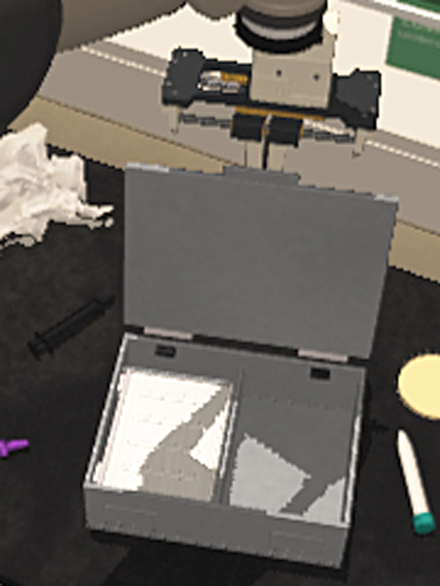

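The fingertips are behind the cover's lip at (260,170) and the gripper body is above it. I'll push towards the case's front (tool +x), along the arc.

>>> servo_tool(
  targets="10 0 0 0; 10 0 0 0; 10 0 0 0; 10 0 0 0; 12 0 -1 0; 14 0 -2 0; 14 0 -1 0; 14 0 0 0; 0 0 0 0",
)

```text
time: 9.98
tool_pos: [0.5606, -0.0977, 0.2725]
tool_rot: [3.139, -0.005, -2.85]
contact_force: [0.2, -0.0, 0.2]
opening: 0.0007
```

Run:
```python
from h import *
go((72,0,253))
from cell import cams
import cv2
p=cams.read_camera("scene")
c=cv2.resize(p["color"][60:300,200:380,::-1],(440,586),interpolation=2)
cv2.imwrite("pics/j.png",c)
```

```text
t 9.97 tip in case mm [ 72.3   0.3 258.5] yaw err 0.002 F [ 0.2 -0.   0.2] open 0.0007 rot [ 3.139 -0.005 -2.85 ]
tool shift mm [ 0.3 -0.3  5.5]
```

View pics/j.png

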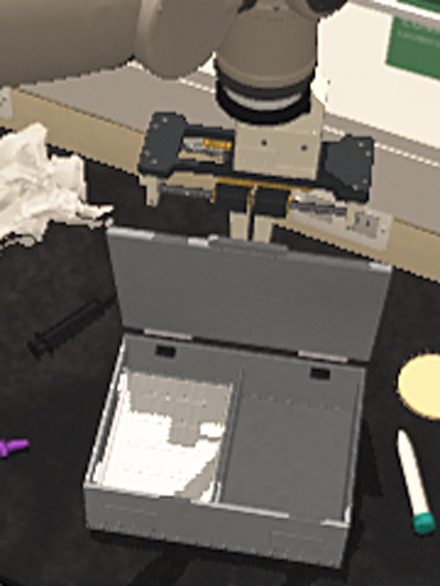

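>>> servo_tool(
  targets="14 0 5 0; 14 0 6 0; 14 0 7 0; 13 0 7 0; 12 0 8 0; 12 0 9 0; 11 0 10 0; 10 0 10 0; 0 0 0 0",
)

```text
time: 11.15
tool_pos: [0.4657, -0.1263, 0.2096]
tool_rot: [3.14, -0.002, -2.848]
contact_force: [0.7, -0.8, 0.7]
opening: 0.0004
```

Run:
```python
from h import *
go((-27,0,194))
```

```text
t 11.15 tip in case mm [-26.9  -0.2 195.6] yaw err 0.005 F [ 0.7 -0.8  0.7] open 0.0004 rot [ 3.140e+00 -2.000e-03 -2.848e+00]
tool shift mm [0.1 0.2 1.6]
```

>>> servo_tool(
  targets="9 0 12 0; 9 0 12 0; 7 0 13 0; 6 0 14 0; 5 0 14 0; 4 0 14 0; 2 0 13 0; 1 0 10 0; 0 0 0 0",
)

```text
time: 12.28
tool_pos: [0.4299, -0.14, 0.1079]
tool_rot: [-3.138, 0.003, -2.846]
contact_force: [-0.1, 0.7, 0.3]
opening: 0.0003
```

Run:
```python
from h import *
go((-70,0,86))
```

```text
t 12.28 tip in case mm [-65.   -3.1  93.9] yaw err 0.007 F [-0.1  0.7  0.3] open 0.0003 rot [-3.138e+00  3.000e-03 -2.846e+00]
tool shift mm [5.  3.2 7.9]
```

>>> servo_tool(
  targets="2 2 3 0; 0 1 3 0; 0 0 2 0; 0 0 2 0; 0 0 2 0; 0 0 2 0; 0 0 2 0",
)

```text
time: 13.15
tool_pos: [0.428, -0.138, 0.1004]
tool_rot: [-3.133, 0.007, -2.844]
contact_force: [-8.0, 2.1, 22.9]
opening: 0.0001
```

Run:
```python
from h import *
go((-70,0,86))
```

```text
t 13.15 tip in case mm [-66.3  -0.6  86.4] yaw err 0.008 F [-8.   2.1 22.9] open 0.0001 rot [-3.133  0.007 -2.844]
tool shift mm [3.7 0.6 0.4]
```

The tip rests at 86.4 mm against 86.5 expected for a shut cover, with 23 N. I'll retreat and verify.

>>> servo_tool(
  targets="0 0 -15 0; 0 0 -50 0; 0 0 -50 0; 0 30 -50 0; 0 50 0 0; 0 55 0 0; 0 55 0 0; 0 55 0 0; 0 50 0 0; 0 30 0 0; 0 0 0 0",
)

```text
time: 14.52
tool_pos: [0.3294, 0.1828, 0.2702]
tool_rot: [-3.131, 0.017, -2.847]
contact_force: [0.3, 0.0, 0.3]
opening: 0.0004
```

Run:
```python
from h import *
s,_,_,P=state()
from cell import cams
import cv2
p=cams.read_camera("scene");q=cams.read_camera("top")
im=[]
for x,(r0,r1,c0,c1) in((p,(150,310,180,400)),(q,(140,290,150,410))):
    f=400/(c1-c0);d=cv2.resize(x["color"][r0:r1,c0:c1,::-1],(400,290),interpolation=2)
    d2=d.copy()
    X=c2w(P,lid(0)+[[-.095,-.125,.0],[-.095,.125,.0]]+[[.101,.127,.078],[.101,-.127,.078]])
    for u,v in proj(x,X): cv2.circle(d2,(int((u-c0)*f),int((v-r0)*290/(r1-r0))),3,(0,0,255),1)
    im.append(np.vstack([d,d2]))
cv2.imwrite("pics/k.png",np.hstack(im))
```

```text
t 14.53 tip in case mm [-69.4 335.  256.2] yaw err 0.006 F [0.3 0.  0.3] open 0.0004 rot [-3.131  0.017 -2.847]
```

View pics/k.png

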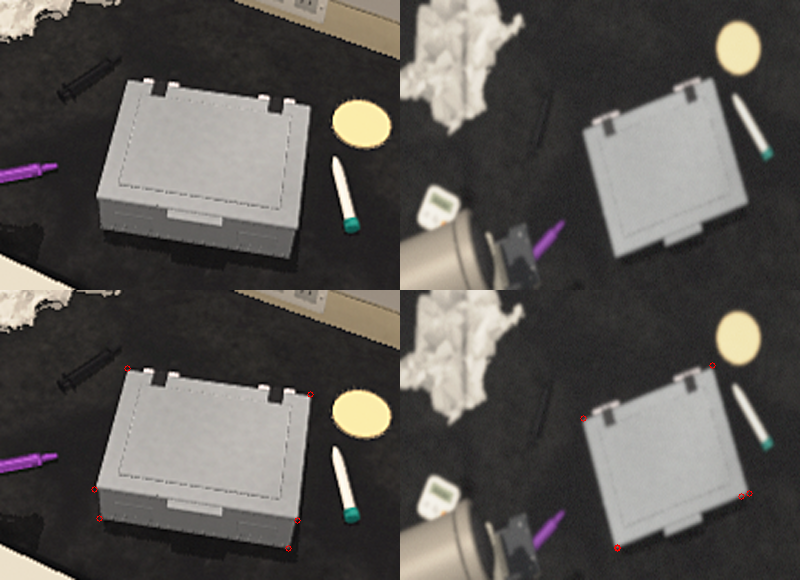

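The cover's edges match the shut model within about 1 px. The case, tube, dish and timer are where they were, and the robot touches nothing.

```bash
python3 -c "
from cell import robot
print(robot.hand_in())"
```

```text
the job is handed in; nothing more can be done
None
```

The case is closed and the job is handed in, at about 14.6 s on the robot's clock. With shut fingers I first folded the flap down to its stop. I then pushed the cover over from behind and pressed it shut.

- **Flap:** it stopped at a tip height of 64.0 mm (64 expected) with 28 N on it, and a picture taken afterwards showed it flat.
- **Cover:** it stopped at 86.4 mm (86.5 expected) with 23 N on it. In both cameras its edges match the shut model within about 1 px.
- **Surroundings:** the pictures show no movement of the case, tube, dish, timer or the purple and black look-alikes. The timer was partly hidden behind the arm in the last top view.
- **Hand-in state:** the arm was clear of everything, with about 0.3 N on the tool. No check failed. The syringes were not checked once the flap covered them.

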